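# Slacken a left-hand lever nut and take off the slotted rest plate

## Task

The slotted rest plate on the pedestal is held by a lever nut with a left-hand thread: it loosens clockwise. Turn its lever clockwise, feeling that it gives, until it comes up against its internal stop, and do not force it there; then slide the plate straight out by its lug and lay it flat, lug up, in the middle of the cork mat. Leave the other things where they are.

Things in the scene. Friction and masses are not known exactly. Their poses are not given: they have to be found in the camera images.
- pedestal: Round dark steel pedestal bolted to the bench, 104 mm across at the foot, its flat top (80 mm across) 30 mm above its origin. Origin: centre of the underside. The upright stud (12 mm thick), the axis on which the nut turns, stands on its centre.
- lever_grip (a point): Middle of the upright black round grip peg (14 mm thick, 40 mm tall, its top 18 mm above this point, the lever arm 21 mm below it) at the end of the nut's lever, 75 mm from the axis. x points outward from the axis. The shank is a little springy: it bends about 1 mm at the grip for each 3.5 N of sideways push; bent beyond 0.09 rad against the nut (about 24 N) it is overloaded.
- nut: The lever nut; origin on its axis, near bench level; x along the unbent lever. Left-hand thread: clockwise from above it rises 2.6 mm per rad, stiffly (5 N at the grip), and stays where left. When tight its 24 mm collar locks the plate; it is clear 1.2 rad on, and a firm internal stop ends the turn at 1.5 rad. It starts 0 to 0.7 rad slack and its direction when tight varies, so the stop must be felt.
- rest_plate: Loose slotted light-metal plate on the pedestal under the nut, 94 x 64 x 10 mm, 0.18 kg. Origin: on its underside, on the stud's axis when in place; x runs towards the lug (plate from x = -32 to +62 mm), z up. A 17 mm slot runs from the stud to the -x end, so the plate slides out level along its own +x by 45 mm or more. Round the stud its top has a recess 28 mm wide, 4 mm deep.
- lug (a point): Grip point on the plate's upright lug, a block 10 mm thick (along the plate's x), 24 mm wide (along its y) that stands 40 mm above the plate's top; this point is at x = 53 mm, y = 0 in the plate's frame, 26 mm above the plate's top and 36 mm above its underside, 14 mm below the lug's top.
- plate_mid (a point): Middle of the rest plate, half-way up its 10 mm (x = 15 mm in the plate's frame).
- mat: Thin cork mat fixed flat on the bench, 120 x 130 x 4 mm. Origin: centre of its underside.
- spanner_a: Bystander: open-ended spanner, 188 mm long.
- nut_a: Bystander: plain hexagon nut, 34 mm across the flats, 18 mm high.
- bush: Bystander: steel bush, 42 mm across, 36 mm high.
There are look-alikes about, which are no part of the job. What is shaped like the pedestal but blue or pink is not meant.

How it is judged (in metres and radians):
On the way, in this order (a step that is already met when the one before it is completed fails the run):
1. the nut is turned clockwise to within 0.1 rad of its stop, its collar clear of the plate, which still lies on the pedestal (z of lever_grip in the frame of pedestal above 0.08764 m and distance of rest_plate from where it was at the start of the episode below 0.012 m), for 0.2 s.
2. the plate is slid out off the stud (horizontal distance between rest_plate and pedestal above 0.045 m), for 0.1 s.
At the end, for the whole second after the job is handed in: The nut stays slackened (within 0.1 rad of its stop), and the plate lies still and flat (within 0.06 rad, lug up) on the mat, its middle within 40 mm of the mat's centre (z of lever_grip in the frame of pedestal above 0.08764 m and horizontal distance between plate_mid and mat below 0.04 m and z of rest_plate in the frame of mat between 0.002 and 0.007 m and angle between rest_plate's own z axis and vertical below 0.06 rad and linear speed of rest_plate below 0.02 m/s); the robot touches nothing.
It fails at once if the lever is overloaded: bent by more than 0.09 rad (24 N) against the tight seat or the stop (angle between the x axis of lever_grip and the x axis of nut, either way round above 0.09 rad).
It fails at once if the plate is dragged or pressed against the nut with more than 25 N (contact force between rest_plate and nut above 25 N).
It fails at once if spanner_a pushed away by more than 30 mm (distance of spanner_a from where it was at the start of the episode above 0.03 m).
It fails at once if nut_a pushed away by more than 30 mm (distance of nut_a from where it was at the start of the episode above 0.03 m).
It fails at once if bush pushed away by more than 30 mm (distance of bush from where it was at the start of the episode above 0.03 m).
It also fails if it takes over 64 s, if anything falls off the work surface, if the arm or the gripper's body presses on something with over 40 N, if the wrist force passes 120 N, or if a joint passes its speed limit or range.

## Robot

A 7-joint arm with a two-finger parallel gripper is mounted at the origin on a cart in front of the work surface, level with it; the furniture and walls round the work are solid. World frame = base frame: x ahead of the robot, y to its left, z up, the work surface at z = 0. Lengths are in m, angles in degrees, forces in N, time in s.
With the tool pointing down it reaches from about 0.4 to 0.9 m from the base axis. Payload 5.6 kg.
Tool frame: the origin (TCP) lies midway between the tips of the shut fingers; the grasp point (between the pads) lies 19 mm behind it; z points along the fingers, y is the line along which they close (so a half turn about z gives the same grasp; the last joint's range is limited). The gripper opens to 92 mm and grips with 3 to 60 N. Pads are 20 mm wide; open, the fingers measure 128 mm over their backs; the gripper's body (75 mm by 189 mm) begins 69 mm behind the grasp point.
Start: joints at [-66.406, 26.786, -0.665, 91.828, 0.344, 61.387, -3.226], TCP at [0.286, 0.584, 0.215] pointing down, gripper open.
Joint ranges: [-144.91, 144.91], [-17.63, 115.5], [-89.93, 88.59], [15.96, 139.68], [-74.01, 254.01], [8.47, 105.57], [-167.45, 167.45]. Speed limits (degrees/s): [147.25, 147.25, 180, 180, 180, 180, 180].

## Interface

Orientations are given as a 3x3 rotation matrix whose columns are the frame's x, y, z axes.
In Python, from cell import bot gives the robot as it stands.
- The arm moves only by the shell command python3 -m creep 'ROWS' [FORCE]. ROWS is JSON, a list of rows, each an object with "dp": the shift along the tool's x, y, z scaled (see below), a list of three; "twist": the turn, a rotation vector about the tool's x, y, z scaled (see below), a list of three; "claw": the opening in per cent of the stroke, from 0 (shut) to 100 (fully open). A call has 1 to 10 rows; each row shifts and turns the commanded pose from where the row before left it, along the tool's axes as they then stand; what a row does not reach is not made up. The controller multiplies each number of a shift by 0.4 m and each number of a turn by pi rad. A row lasts 1/8 s, in which the tool goes at most 62.5 mm and 10.7 degrees, less where a joint would pass 70% of its speed; a pose out of reach is approached as far as the arm can. A call with a number of a shift or a turn outside -1 to 1 is refused whole. A call with a gripper value outside its range is refused whole. The fingers move at their own pace and stop on an object; FORCE is the grip in N (left out, the last holds). Time passes only in rows, so rows that do not move let the fingers close. It gives the time, the measured TCP pose, the force, the opening and the grip force at its end, in the units of the state.
- bot.get_state(): the state, without advancing time (a new reading comes with each control period).
- bot.grab_frame(name): name is "scene" or "top" or "wrist"; returns the picture (480x640x3 uint8, blue, green, red); there is no depth.
- bot.camera_info(name): a dict with "vfov" (degrees; the focal length in pixels is half the picture's height over the tangent of half this angle, whatever the lens; pixels are square), "cx", "cy" (the principal point, pixels), "camera_from_world" (4x4, takes a point from world to camera coordinates). Camera axes: x right, y up, looking along -z (the intrinsics and any distortion apply to the point x, -y, -z); pixel columns grow to the right and rows downward; lengths in m; the calibration is good to about 2 mm. The wrist camera is an equidistant fisheye: a pixel r from the principal point sees the ray r / f radians off the axis. A picture is of the moment at which its call begins: read the wrist's pose just before it. camera_info takes no time and is no camera call; for the wrist camera it gives the pose at the moment of the call.
- bot.hand_in(): hands the job in; it is judged then, once.
Trained networks look in the newest picture that a camera, given by its name, has taken for a name from the list of things; names that differ only in an ending like _2 or _b are one class to them, and where a whole thing is asked for, a point or a joint stands for the part that bears it (a point fixed in the world has none). Each returns a list of dicts, best first, with "conf" (0 to 1); they miss things now and then, are a little off and sometimes report something else, mostly with a low value. They report only what shows in the picture. A call takes as long as a camera call. They do not tell look-alikes from the thing itself.
- bot.boxes_of(label, camera): "xy" ([column, row] in pixels, amid what is visible of it).
- bot.regions_of(label, camera): "mask" (480x640 bool, what is visible of it) and "xy" ([column, row] in pixels, amid what is visible of it).
- bot.tip_of(label, camera): "xy" ([column, row] in pixels: a listed point, or the origin of a listed thing).
The state is a dict: "time": time; "qpos": joint angles; "qvel": joint speeds; "joint_torque": joint torques, N m; "ee_pos": TCP position; "tool_rot": TCP orientation; "wrist_force": force on the tool from outside, world axes, zero at the start; "ft_torque": the same for the moment, N m; "gripper_width": finger opening in m; "gripper_force": force on a finger pad.
Only numpy, scipy, OpenCV 4.12 (cv2) and the standard library are available. Lean on these libraries where they do the work, as an engineer would, in place of code of your own. Each camera call takes 0.05 s, during which the arm holds its last target. There are 200 camera calls.

## Working session

There is one attempt and no reset: what is moved stays moved. The work goes in short steps, Python scripts to look and compute and a shell command to move; the robot and the scene stay as the last step left them, time stands still between calls to the robot, and variables do not carry over. Pictures are saved under pics/ and viewed, at most 10 in all, crops included, and the job is handed in when it is done.

```bash
ls; mkdir -p pics; cat > h.py <<'E'
import numpy as np, cv2, json
from cell import bot
def ray(cam,uv,info=None):
    i=info or bot.camera_info(cam); f=240/np.tan(np.radians(i["vfov"])/2)
    d=np.array([uv[0]-i["cx"],uv[1]-i["cy"]],float)
    if cam=="wrist":
        r=np.hypot(*d); t=r/f; s=np.sin(t)/max(r,1e-9); v=np.array([d[0]*s,-d[1]*s,-np.cos(t)])
    else: v=np.array([d[0]/f,-d[1]/f,-1])
    T=np.array(i["camera_from_world"]); R=T[:3,:3]
    return -R.T@T[:3,3], R.T@v
def at_z(cam,uv,z,info=None):
    o,d=ray(cam,uv,info); return o+d*(z-o[2])/d[2]
def proj(cam,p,info=None):
    i=info or bot.camera_info(cam); f=240/np.tan(np.radians(i["vfov"])/2)
    T=np.array(i["camera_from_world"]); c=T[:3,:3]@p+T[:3,3]; x,y,z=c[0],-c[1],-c[2]
    if cam=="wrist":
        r=np.hypot(x,y); t=np.arctan2(r,z); return np.array([i["cx"]+f*t*x/r,i["cy"]+f*t*y/r])
    return np.array([i["cx"]+f*x/z,i["cy"]+f*y/z])
E
python3 - <<'E'
from h import *
np.set_printoptions(precision=3,suppress=True)
for c in("top","scene"):
    cv2.imwrite(f"pics/{c}0.png",bot.grab_frame(c)); i=bot.camera_info(c); print(c,i["vfov"],i["cx"],i["cy"],ray(c,(320,240))[0])
    for l in("pedestal","lever_grip","nut","rest_plate","lug","plate_mid","mat"):
        print(l,[(np.round(d["xy"]),round(d["conf"],2)) for d in bot.tip_of(l,c)[:5]])
s=bot.get_state();print(s["time"],s["ee_pos"],s["tool_rot"],s["gripper_width"])
E
```

```text
pics
top 54.36748386030937 316.5366409562445 236.61716704540441 [0.446 0.044 1.231]
pedestal [(array([171., 271.]), 0.8), (array([259., 292.]), 0.68), (array([303., 237.]), 0.57), (array([307., 235.]), 0.42)]
lever_grip [(array([271., 246.]), 0.56)]
nut [(array([302., 235.]), 0.8), (array([349., 200.]), 0.51)]
rest_plate [(array([307., 236.]), 0.9)]
lug [(array([308., 257.]), 0.92)]
plate_mid [(array([303., 242.]), 0.74)]
mat []
scene 47.390386814175685 309.94080029202826 243.2236836622623 [-0.218 -0.519  0.856]
pedestal [(array([169., 241.]), 0.92), (array([306., 271.]), 0.7), (array([224., 288.]), 0.62)]
lever_grip [(array([270., 240.]), 0.71)]
nut [(array([304., 270.]), 0.71), (array([370., 268.]), 0.63)]
rest_plate [(array([305., 261.]), 0.8)]
lug [(array([294., 266.]), 0.98), (array([371., 270.]), 0.17)]
plate_mid [(array([298., 264.]), 0.61)]
mat [(array([360., 335.]), 0.57)]
0.8 [0.286 0.584 0.215] [[-0.898  0.439  0.   ]
 [ 0.439  0.898  0.   ]
 [-0.     0.    -1.   ]] 0.09161909105612895
```

View pics/top0.png

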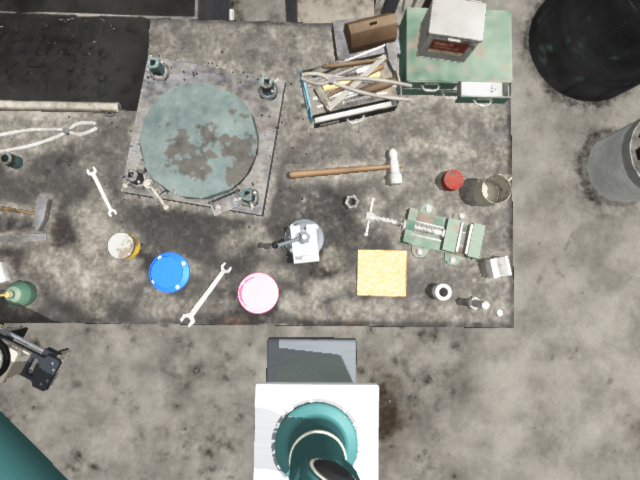

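View pics/scene0.png

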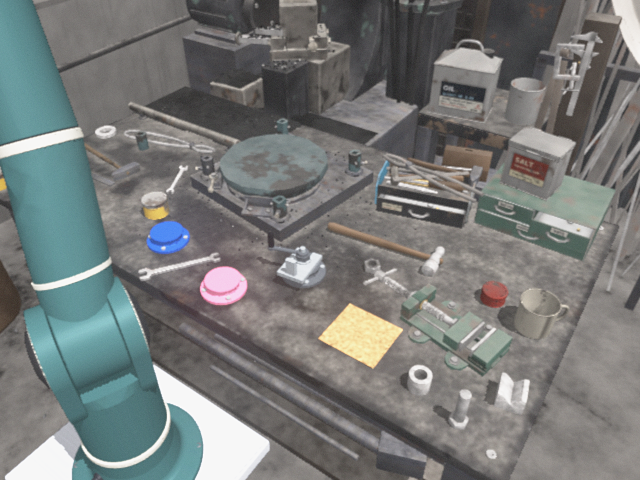

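The pedestal-shaped things in the top view are blue (169,272), pink (258,293) and dark steel (304,237). Only the dark one is steel and carries the plate, nut and lever, so it's the one meant. The yellow mat is at (382,273), and the lever grip is at about (265,245), pointing left. I'll confirm this in one enlarged crop and measure.

```bash
python3 - <<'E'
from h import *
np.set_printoptions(precision=3,suppress=True)
a=cv2.imread("pics/top0.png")[205:280,240:340];b=cv2.imread("pics/scene0.png")[220:295,250:350]
cv2.imwrite("pics/crop0.png",np.hstack([cv2.resize(x,(400,300),interpolation=cv2.INTER_CUBIC) for x in(a,b)]))
def tri(uvs):
    A=np.zeros((3,3));B=np.zeros(3)
    for c,uv in uvs:
        o,d=ray(c,uv);d/=np.linalg.norm(d);P=np.eye(3)-np.outer(d,d);A+=P;B+=P@o
    return np.linalg.solve(A,B)
for n,t,s in(("grip",(271,246),(270,240)),("lug",(308,257),(294,266)),("nut",(302,235),(304,270)),("mid",(303,242),(298,264)),("ped",(303,237),(306,271))):
    print(n,tri([("top",t),("scene",s)]))
for c in("top","scene"):
  im=cv2.imread(f"pics/{c}0.png"); h=cv2.cvtColor(im,cv2.COLOR_BGR2HSV)
  m=cv2.inRange(h,(15,70,150),(35,255,255)); n,l,st,ce=cv2.connectedComponentsWithStats(m)
  k=1+np.argmax(st[1:,4]); r=cv2.minAreaRect(np.argwhere(l==k)[:,::-1].astype(np.float32))
  print("mat",c,ce[k],at_z(c,ce[k],.004),r, [at_z(c,q,.004)[:2] for q in cv2.boxPoints(r)] if c=="top" else "")
print("grip at z~.0787+.. top",at_z("top",(271,246),.085))
for l in("spanner_a","nut_a","bush"): print(l,[(at_z("top",d["xy"],.01),round(d["conf"],2)) for d in bot.tip_of(l,"top")[:2]])
E
```

```text
grip [0.504 0.119 0.076]
lug [0.477 0.029 0.062]
nut [ 0.536  0.045 -0.003]
mid [0.514 0.044 0.033]
ped [ 0.532  0.04  -0.001]
mat top [335.336 170.203] [ 0.711 -0.042  0.004] ((339.40130615234375, 169.44674682617188), (5.693783283233643, 99.59453582763672), 84.64418029785156) [array([0.705, 0.08 ]), array([ 0.736, -0.184]), array([ 0.721, -0.186]), array([0.69 , 0.078])]
mat scene [360.893 334.605] [ 0.436 -0.167  0.004] ((360.1337890625, 333.75482177734375), (70.07203674316406, 49.24196243286133), 28.610456466674805) 
grip at z~.0787+.. top [0.502 0.12  0.085]
spanner_a [(array([0.383, 0.292, 0.01 ]), 0.82), (array([ 0.623, -0.088,  0.01 ]), 0.58)]
nut_a [(array([0.536, 0.044, 0.01 ]), 0.8), (array([ 0.63 , -0.079,  0.01 ]), 0.51)]
bush [(array([ 0.396, -0.316,  0.01 ]), 0.51)]
```

View pics/crop0.png

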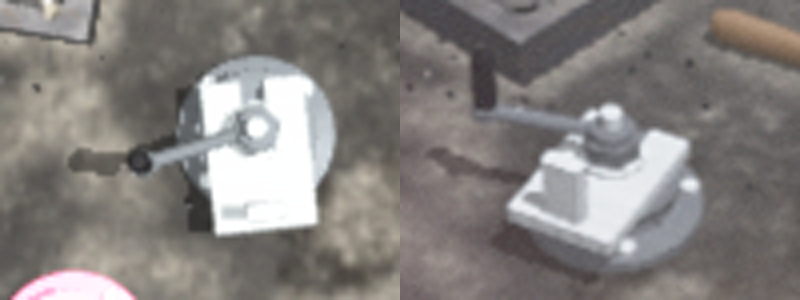

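The crop confirms it: dark steel pedestal, white slotted plate with the lug toward the robot at about (306,258), stud at about (304,237) and black peg at about (275,245). Next I'll fit the poses to these pixels.

```bash
python3 - <<'E'
from h import *
np.set_printoptions(precision=3,suppress=True)
im=cv2.imread("pics/top0.png"); h=cv2.cvtColor(im,cv2.COLOR_BGR2HSV)
m=cv2.inRange(h,(12,60,150),(38,255,255)); m[:220]=0;m[:,:340]=0
k=np.argwhere(m)[:,::-1].astype(np.float32);c=cv2.minAreaRect(k)
print("mat",c[0],at_z("top",c[0],.004),[at_z("top",q,.004)[:2] for q in cv2.boxPoints(c)])
g=at_z("top",(274.8,244.6),.103);print("grip",g)
for z in(.07,.09):print("stud",z,at_z("top",(304.5,236.8),z))
print("lug",at_z("top",(306.5,257.8),.08))
for c in("top","scene"): print([(np.round(d["xy"],1),at_z(c,d["xy"],.015),round(d["conf"],2)) for d in bot.regions_of("pedestal",c)])
s=bot.get_state();R=np.array(s["tool_rot"]);i=bot.camera_info("wrist");print("wristcam",ray("wrist",(i["cx"],i["cy"])),"rel tool",R.T@(ray("wrist",(320,240))[0]-s["ee_pos"]))
E
```

```text
mat (381.0, 272.5) [ 0.441 -0.165  0.004] [array([ 0.501, -0.099]), array([ 0.504, -0.231]), array([ 0.38 , -0.231]), array([ 0.378, -0.1  ])]
grip [0.505 0.109 0.103]
stud 0.07 [0.527 0.038 0.07 ]
stud 0.09 [0.525 0.038 0.09 ]
lug [0.474 0.032 0.08 ]
[(array([261.5, 294.5]), array([0.38 , 0.146, 0.015]), 0.8), (array([303.3, 230.8]), array([0.546, 0.041, 0.015]), 0.74), (array([169.5, 271.7]), array([0.435, 0.383, 0.015]), 0.6)]
[(array([167.8, 238.1]), array([0.426, 0.38 , 0.015]), 0.95), (array([314.8, 279.7]), array([ 0.507, -0.004,  0.015]), 0.87), (array([223.2, 287.2]), array([0.374, 0.15 , 0.015]), 0.64)]
wristcam (array([0.219, 0.617, 0.385]), array([ 0.235, -0.116, -0.965])) rel tool [ 0.074  0.    -0.17 ]
```

```bash
python3 -m creep '[{"dp":[-0.101,-0.0825,0.004],"twist":[0,0,0],"claw":100},{"dp":[-0.101,-0.0825,0.004],"twist":[0,0,0],"claw":100},{"dp":[-0.101,-0.0825,0.004],"twist":[0,0,0],"claw":100},{"dp":[-0.101,-0.0825,0.004],"twist":[0,0,0],"claw":100},{"dp":[-0.101,-0.0825,0.004],"twist":[0,0,0],"claw":100},{"dp":[-0.101,-0.0825,0.004],"twist":[0,0,0],"claw":100},{"dp":[-0.101,-0.0825,0.004],"twist":[0,0,0],"claw":100},{"dp":[-0.101,-0.0825,0.004],"twist":[0,0,0],"claw":100},{"dp":[-0.101,-0.0825,0.004],"twist":[0,0,0],"claw":100},{"dp":[-0.101,-0.0825,0.004],"twist":[0,0,0],"claw":60}]'
python3 -m creep '[{"dp":[0,0,0],"twist":[0,0,0.0528],"claw":45},{"dp":[0,0,0],"twist":[0,0,0.0528],"claw":45},{"dp":[0,0,0],"twist":[0,0,0.0528],"claw":45},{"dp":[0,0,0],"twist":[0,0,0.0528],"claw":45},{"dp":[0,0,0],"twist":[0,0,0.0528],"claw":45},{"dp":[0,0,0],"twist":[0,0,0],"claw":45},{"dp":[0,0,0],"twist":[0,0,0],"claw":45}]'
python3 - <<'E'
from h import *
np.set_printoptions(precision=3,suppress=True)
s=bot.get_state();i=bot.camera_info("wrist");cv2.imwrite("pics/w1.png",bot.grab_frame("wrist"))
json.dump({k:(np.array(v).tolist()) for k,v in i.items() if k in("vfov","cx","cy","camera_from_world")},open("w1.json","w"))
print(s["ee_pos"],s["tool_rot"],s["qpos"],s["wrist_force"])
for l,z in(("lever_grip",.085),("lug",.066),("nut",.0),("pedestal",0)): print(l,[(np.round(d["xy"]),at_z("wrist",d["xy"],z,i),round(d["conf"],2)) for d in bot.tip_of(l,"wrist")[:3]])
E
```

```text
time: 2.3
ee_pos: [0.5042, 0.1085, 0.1989]
tool_rot: [[-0.898, 0.439, 0.001], [0.439, 0.898, 0.0], [-0.001, 0.001, -1.0]]
wrist_force: [1.4, 0.4, 0.4]
gripper_width: 0.0842
gripper_force: 0.0
time: 3.18
ee_pos: [0.5035, 0.1101, 0.1987]
tool_rot: [[-0.285, 0.958, 0.0], [0.958, 0.285, 0.0], [0.0, 0.0, -1.0]]
wrist_force: [-0.4, -0.1, -0.2]
gripper_width: 0.0413
gripper_force: 0.0
[0.504 0.11  0.199] [[-0.285  0.958  0.   ]
 [ 0.958  0.285  0.   ]
 [ 0.     0.    -1.   ]] [-32.758  14.915  19.643 112.554  -6.181  53.514   6.544] [-0.441 -0.069 -0.187]
lever_grip [(array([326., 239.]), array([0.508, 0.109, 0.085]), 0.86), (array([309., 298.]), array([0.509, 0.057, 0.085]), 0.51)]
lug [(array([270., 300.]), array([0.477, 0.036, 0.066]), 0.85), (array([311., 295.]), array([0.511, 0.051, 0.066]), 0.67)]
nut [(array([324., 278.]), array([0.526, 0.046, 0.   ]), 0.89), (array([370., 391.]), array([ 0.625, -0.084,  0.   ]), 0.67)]
pedestal [(array([218., 138.]), array([0.381, 0.157, 0.   ]), 0.59)]
```

View pics/w1.png

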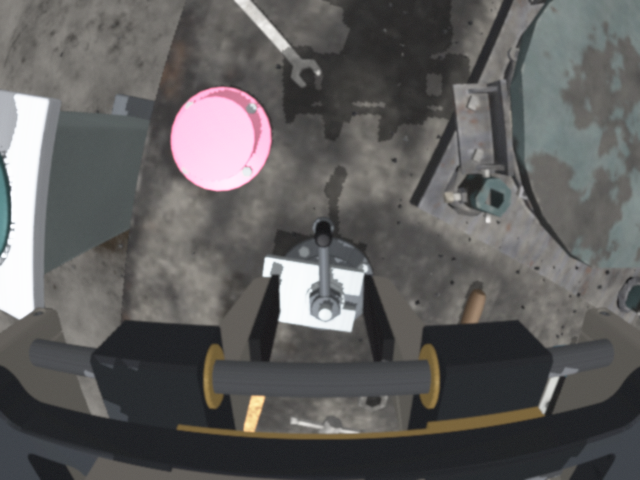

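The wrist view shows the peg at about (324,235), between the open fingers' lines, the nut at (325,305) and the plate beneath it. The networks' grip at (.508,.109) agrees with the top view. Now I'll lower and grip the peg.

```bash
python3 -m creep '[{"dp":[0,0.01,0.0785],"twist":[0,0,0],"claw":45},{"dp":[0,0,0.0785],"twist":[0,0,0],"claw":45},{"dp":[0,0,0.0785],"twist":[0,0,0],"claw":45},{"dp":[0,0,0.0785],"twist":[0,0,0],"claw":45},{"dp":[0,0,0],"twist":[0,0,0],"claw":45},{"dp":[0,0,0],"twist":[0,0,0],"claw":20},{"dp":[0,0,0],"twist":[0,0,0],"claw":20}]' 15
python3 -m creep '[{"dp":[0,0,0],"twist":[0,0,0],"claw":10},{"dp":[0,0,0],"twist":[0,0,0],"claw":10},{"dp":[0,0,0],"twist":[0,0,0],"claw":10},{"dp":[0,0,0],"twist":[0,0,0],"claw":10}]' 15
```

```text
time: 4.3
ee_pos: [0.5084, 0.1114, 0.0744]
tool_rot: [[-0.283, 0.959, 0.002], [0.959, 0.283, 0.001], [0.0, 0.003, -1.0]]
wrist_force: [0.4, 0.0, 0.7]
gripper_width: 0.0232
gripper_force: 0.0
time: 4.8
ee_pos: [0.5065, 0.1114, 0.0737]
tool_rot: [[-0.283, 0.959, -0.001], [0.959, 0.283, 0.001], [0.001, -0.001, -1.0]]
wrist_force: [-4.4, 0.3, 6.4]
gripper_width: 0.0133
gripper_force: 15.0
```

```bash
python3 -m creep '[{"dp":[0,0,-0.002],"twist":[0,0,0],"claw":10},{"dp":[-0.0002,0.0094,-0.0003],"twist":[0,0,0.016],"claw":10},{"dp":[-0.0002,0.0094,-0.0003],"twist":[0,0,0.016],"claw":10},{"dp":[-0.0002,0.0094,-0.0003],"twist":[0,0,0.016],"claw":10}]'
cat > f.py <<'E'
# tangential (tool y) and radial (tool x) force; exit 1 if the push passes the limit given
import sys
from h import *
s=bot.get_state();f=np.array(s["tool_rot"]).T@s["wrist_force"];p=np.array(s["ee_pos"])
print("t %.2f F tool"%s["time"],np.round(f,1),"pos",np.round(p,4),"yaw %.1f"%np.degrees(np.arctan2(*np.array(s["tool_rot"])[[1,0],1])),"w %.4f"%s["gripper_width"])
sys.exit(abs(f[1])>float(sys.argv[1]))
E
python3 f.py 20
```

```text
time: 5.3
ee_pos: [0.5171, 0.1136, 0.0743]
tool_rot: [[-0.134, 0.991, -0.003], [0.991, 0.134, 0.0], [0.0, -0.003, -1.0]]
wrist_force: [-3.9, -1.3, 3.5]
gripper_width: 0.0134
gripper_force: 15.0
t 5.30 F tool [-0.7 -4.1 -3.5] pos [0.5171 0.1136 0.0743] yaw 7.7 w 0.0134False
```

```bash
python3 -m creep '[{"dp":[-0.0002,0.0094,-0.0003],"twist":[0,0,0.016],"claw":10},{"dp":[-0.0002,0.0094,-0.0003],"twist":[0,0,0.016],"claw":10},{"dp":[-0.0002,0.0094,-0.0003],"twist":[0,0,0.016],"claw":10},{"dp":[-0.0002,0.0094,-0.0003],"twist":[0,0,0.016],"claw":10},{"dp":[-0.0002,0.0094,-0.0003],"twist":[0,0,0.016],"claw":10}]' >/dev/null; python3 f.py 11 && 
python3 -m creep '[{"dp":[-0.0002,0.0094,-0.0003],"twist":[0,0,0.016],"claw":10},{"dp":[-0.0002,0.0094,-0.0003],"twist":[0,0,0.016],"claw":10},{"dp":[-0.0002,0.0094,-0.0003],"twist":[0,0,0.016],"claw":10},{"dp":[-0.0002,0.0094,-0.0003],"twist":[0,0,0.016],"claw":10}]' >/dev/null; python3 f.py 11
```

```text
t 5.92 F tool [ 0.2 -4.8 -4. ] pos [0.5358 0.1141 0.0749] yaw -6.7 w 0.0137
t 5.92 F tool [ 0.2 -4.8 -4. ] pos [0.5358 0.1141 0.0749] yaw -6.7 w 0.0137False
False
```

```bash
sed -i 's/sys.exit(abs(f\[1\])>float(sys.argv\[1\]))/sys.exit(int(abs(f[1])>float(sys.argv[1])))/' f.py
python3 -m creep '[{"dp":[-0.0002,0.0094,-0.0003],"twist":[0,0,0.016],"claw":10},{"dp":[-0.0002,0.0094,-0.0003],"twist":[0,0,0.016],"claw":10},{"dp":[-0.0002,0.0094,-0.0003],"twist":[0,0,0.016],"claw":10},{"dp":[-0.0002,0.0094,-0.0003],"twist":[0,0,0.016],"claw":10},{"dp":[0,0,0],"twist":[0,0,0],"claw":10}]' >/dev/null; python3 f.py 9 && 
python3 -m creep '[{"dp":[-0.0001,0.0063,-0.0002],"twist":[0,0,0.0106],"claw":10},{"dp":[-0.0001,0.0063,-0.0002],"twist":[0,0,0.0106],"claw":10},{"dp":[0,0,0],"twist":[0,0,0],"claw":10}]' >/dev/null; python3 f.py 9 && 
python3 -m creep '[{"dp":[-0.0001,0.0063,-0.0002],"twist":[0,0,0.0106],"claw":10},{"dp":[0,0,0],"twist":[0,0,0],"claw":10}]' >/dev/null; python3 f.py 8.5 && 
python3 -m creep '[{"dp":[-0.0001,0.0063,-0.0002],"twist":[0,0,0.0106],"claw":10},{"dp":[0,0,0],"twist":[0,0,0],"claw":10}]' >/dev/null; python3 f.py 8.5 && 
python3 -m creep '[{"dp":[-0.0001,0.0063,-0.0002],"twist":[0,0,0.0106],"claw":10},{"dp":[0,0,0],"twist":[0,0,0],"claw":10}]' >/dev/null; python3 f.py 8.5 && 
python3 -m creep '[{"dp":[-0.0001,0.0063,-0.0002],"twist":[0,0,0.0106],"claw":10},{"dp":[0,0,0],"twist":[0,0,0],"claw":10}]' >/dev/null; python3 f.py 8.5
```

```text
t 6.55 F tool [-1.2 -4.7 -4.9] pos [0.5509 0.1109 0.0753] yaw -18.1 w 0.0136
t 6.92 F tool [-1.8 -5.3 -3.7] pos [0.5557 0.1091 0.0755] yaw -21.9 w 0.0135
t 7.17 F tool [-2.9 -4.9 -4.6] pos [0.558  0.1081 0.0755] yaw -23.8 w 0.0136
t 7.42 F tool [-2.5 -4.5 -4.1] pos [0.5603 0.1071 0.0756] yaw -25.7 w 0.0134
t 7.67 F tool [-1.2 -5.5 -4.5] pos [0.5625 0.106  0.0757] yaw -27.6 w 0.0132
t 7.92 F tool [-3.  -6.5 -4.7] pos [0.5647 0.1048 0.0758] yaw -29.5 w 0.0135
```

```bash

python3 -m creep '[{"dp":[-0.0004,0.0063,-0.0002],"twist":[0,0,0.0106],"claw":10},{"dp":[0,0,0],"twist":[0,0,0],"claw":10}]' >/dev/null; python3 f.py 9 && 
python3 -m creep '[{"dp":[-0.0004,0.0063,-0.0002],"twist":[0,0,0.0106],"claw":10},{"dp":[0,0,0],"twist":[0,0,0],"claw":10}]' >/dev/null; python3 f.py 9 && 
python3 -m creep '[{"dp":[-0.0004,0.0063,-0.0002],"twist":[0,0,0.0106],"claw":10},{"dp":[0,0,0],"twist":[0,0,0],"claw":10}]' >/dev/null; python3 f.py 9 && 
python3 -m creep '[{"dp":[-0.0004,0.0063,-0.0002],"twist":[0,0,0.0106],"claw":10},{"dp":[0,0,0],"twist":[0,0,0],"claw":10}]' >/dev/null; python3 f.py 9 && 
python3 -m creep '[{"dp":[-0.0001,0.0063,-0.0002],"twist":[0,0,0.0106],"claw":10},{"dp":[0,0,0],"twist":[0,0,0],"claw":10}]' >/dev/null; python3 f.py 9 && 
python3 -m creep '[{"dp":[-0.0001,0.0063,-0.0002],"twist":[0,0,0.0106],"claw":10},{"dp":[0,0,0],"twist":[0,0,0],"claw":10}]' >/dev/null; python3 f.py 9 && 
python3 -m creep '[{"dp":[-0.0001,0.0063,-0.0002],"twist":[0,0,0.0106],"claw":10},{"dp":[0,0,0],"twist":[0,0,0],"claw":10}]' >/dev/null; python3 f.py 9 && 
python3 -m creep '[{"dp":[-0.0001,0.0063,-0.0002],"twist":[0,0,0.0106],"claw":10},{"dp":[0,0,0],"twist":[0,0,0],"claw":10}]' >/dev/null; python3 f.py 9
```

```text
t 8.18 F tool [-2.2 -5.5 -4.7] pos [0.5668 0.1036 0.0759] yaw -31.4 w 0.0132
t 8.43 F tool [-2.5 -5.2 -5.5] pos [0.5689 0.1022 0.076 ] yaw -33.3 w 0.0136
t 8.68 F tool [-2.8 -5.1 -5. ] pos [0.5709 0.1008 0.076 ] yaw -35.2 w 0.0134
t 8.93 F tool [-2.  -5.7 -4.9] pos [0.5729 0.0993 0.0761] yaw -37.1 w 0.0132
t 9.18 F tool [-2.  -4.9 -4.6] pos [0.5749 0.0978 0.0762] yaw -39.1 w 0.0135
t 9.43 F tool [-3.4 -5.7 -4.9] pos [0.5768 0.0962 0.0763] yaw -41.0 w 0.0133
t 9.68 F tool [-2.7 -5.3 -4.6] pos [0.5786 0.0945 0.0764] yaw -42.9 w 0.0132
t 9.93 F tool [-2.8 -4.8 -5.7] pos [0.5804 0.0928 0.0764] yaw -44.8 w 0.0132
```

```bash

python3 -m creep '[{"dp":[-0.0002,0.0063,-0.0002],"twist":[0,0,0.0106],"claw":10},{"dp":[0,0,0],"twist":[0,0,0],"claw":10}]' >/dev/null; python3 f.py 9 && 
python3 -m creep '[{"dp":[-0.0002,0.0063,-0.0002],"twist":[0,0,0.0106],"claw":10},{"dp":[0,0,0],"twist":[0,0,0],"claw":10}]' >/dev/null; python3 f.py 9 && 
python3 -m creep '[{"dp":[-0.0002,0.0063,-0.0002],"twist":[0,0,0.0106],"claw":10},{"dp":[0,0,0],"twist":[0,0,0],"claw":10}]' >/dev/null; python3 f.py 9 && 
python3 -m creep '[{"dp":[-0.0002,0.0063,-0.0002],"twist":[0,0,0.0106],"claw":10},{"dp":[0,0,0],"twist":[0,0,0],"claw":10}]' >/dev/null; python3 f.py 9 && 
python3 -m creep '[{"dp":[-0.0002,0.0063,-0.0002],"twist":[0,0,0.0106],"claw":10},{"dp":[0,0,0],"twist":[0,0,0],"claw":10}]' >/dev/null; python3 f.py 9 && 
python3 -m creep '[{"dp":[-0.0002,0.0063,-0.0002],"twist":[0,0,0.0106],"claw":10},{"dp":[0,0,0],"twist":[0,0,0],"claw":10}]' >/dev/null; python3 f.py 9 && 
python3 -m creep '[{"dp":[-0.0002,0.0063,-0.0002],"twist":[0,0,0.0106],"claw":10},{"dp":[0,0,0],"twist":[0,0,0],"claw":10}]' >/dev/null; python3 f.py 9 && 
python3 -m creep '[{"dp":[-0.0002,0.0063,-0.0002],"twist":[0,0,0.0106],"claw":10},{"dp":[0,0,0],"twist":[0,0,0],"claw":10}]' >/dev/null; python3 f.py 9
```

```text
t 10.18 F tool [-2.7 -5.4 -4.8] pos [0.5822 0.091  0.0765] yaw -46.7 w 0.0133
t 10.43 F tool [-3.4 -4.9 -4.9] pos [0.5838 0.0892 0.0766] yaw -48.6 w 0.0136
t 10.68 F tool [-3.  -4.8 -5.2] pos [0.5854 0.0873 0.0767] yaw -50.5 w 0.0132
t 10.93 F tool [-3.5 -5.4 -5.3] pos [0.587  0.0853 0.0768] yaw -52.4 w 0.0138
t 11.18 F tool [-3.1 -5.2 -5.4] pos [0.5884 0.0834 0.0768] yaw -54.3 w 0.0130
t 11.43 F tool [-3.1 -4.9 -5.3] pos [0.5898 0.0814 0.0769] yaw -56.2 w 0.0137
t 11.68 F tool [-3.4 -4.5 -5.1] pos [0.5911 0.0793 0.077 ] yaw -58.1 w 0.0132
t 11.93 F tool [-2.9 -5.1 -5.2] pos [0.5924 0.0772 0.0771] yaw -60.0 w 0.0135
```

```bash

python3 -m creep '[{"dp":[-0.0002,0.0063,-0.0002],"twist":[0,0,0.0106],"claw":10},{"dp":[0,0,0],"twist":[0,0,0],"claw":10}]' >/dev/null; python3 f.py 9 && 
python3 -m creep '[{"dp":[-0.0002,0.0063,-0.0002],"twist":[0,0,0.0106],"claw":10},{"dp":[0,0,0],"twist":[0,0,0],"claw":10}]' >/dev/null; python3 f.py 9 && 
python3 -m creep '[{"dp":[-0.0002,0.0063,-0.0002],"twist":[0,0,0.0106],"claw":10},{"dp":[0,0,0],"twist":[0,0,0],"claw":10}]' >/dev/null; python3 f.py 9 && 
python3 -m creep '[{"dp":[-0.0002,0.0063,-0.0002],"twist":[0,0,0.0106],"claw":10},{"dp":[0,0,0],"twist":[0,0,0],"claw":10}]' >/dev/null; python3 f.py 9 && 
python3 -m creep '[{"dp":[-0.0002,0.0063,-0.0002],"twist":[0,0,0.0106],"claw":10},{"dp":[0,0,0],"twist":[0,0,0],"claw":10}]' >/dev/null; python3 f.py 9 && 
python3 -m creep '[{"dp":[-0.0002,0.0063,-0.0002],"twist":[0,0,0.0106],"claw":10},{"dp":[0,0,0],"twist":[0,0,0],"claw":10}]' >/dev/null; python3 f.py 9 && 
python3 -m creep '[{"dp":[-0.0002,0.0063,-0.0002],"twist":[0,0,0.0106],"claw":10},{"dp":[0,0,0],"twist":[0,0,0],"claw":10}]' >/dev/null; python3 f.py 9 && 
python3 -m creep '[{"dp":[-0.0002,0.0063,-0.0002],"twist":[0,0,0.0106],"claw":10},{"dp":[0,0,0],"twist":[0,0,0],"claw":10}]' >/dev/null; python3 f.py 9
```

```text
t 12.18 F tool [-3.6 -7.  -5. ] pos [0.5931 0.0759 0.077 ] yaw -61.9 w 0.0134
t 12.43 F tool [-4.5 -9.  -5.5] pos [0.5937 0.0749 0.077 ] yaw -63.7 w 0.0133
t 12.43 F tool [-4.5 -9.  -5.5] pos [0.5937 0.0749 0.077 ] yaw -63.7 w 0.0133
t 12.43 F tool [-4.5 -9.  -5.5] pos [0.5937 0.0749 0.077 ] yaw -63.7 w 0.0133
t 12.43 F tool [-4.5 -9.  -5.5] pos [0.5937 0.0749 0.077 ] yaw -63.7 w 0.0133
t 12.43 F tool [-4.5 -9.  -5.5] pos [0.5937 0.0749 0.077 ] yaw -63.7 w 0.0133
t 12.43 F tool [-4.5 -9.  -5.5] pos [0.5937 0.0749 0.077 ] yaw -63.7 w 0.0133
t 12.43 F tool [-4.5 -9.  -5.5] pos [0.5937 0.0749 0.077 ] yaw -63.7 w 0.0133
```

```bash

python3 -m creep '[{"dp":[0,0.005,0],"twist":[0,0,0],"claw":10},{"dp":[0,0,0],"twist":[0,0,0],"claw":10},{"dp":[0,0,0],"twist":[0,0,0],"claw":10}]' >/dev/null; python3 f.py 9
```

```text
t 12.80 F tool [ -3.9 -11.3  -6.7] pos [0.5941 0.0742 0.0769] yaw -63.7 w 0.0130
```

The force climbed steadily from 5 to 11 N while the motion died out, about 1.4 rad on, so this is the stop. I'll ease off, release, rise and look.

```bash

python3 -m creep '[{"dp":[0,-0.006,0],"twist":[0,0,0],"claw":10},{"dp":[0,0,0],"twist":[0,0,0],"claw":10},{"dp":[0,0,0],"twist":[0,0,0],"claw":45},{"dp":[0,0,0],"twist":[0,0,0],"claw":45},{"dp":[0,0,0],"twist":[0,0,0],"claw":45},{"dp":[0,0,-0.1],"twist":[0,0,0],"claw":45},{"dp":[0,0,-0.13],"twist":[0,0,0],"claw":45},{"dp":[0,0,-0.1],"twist":[0,0,0],"claw":60},{"dp":[0,0,0],"twist":[0,0,0],"claw":60}]' 
python3 - <<'E'
from h import *
np.set_printoptions(precision=4,suppress=True)
s=bot.get_state();i=bot.camera_info("wrist");bot.grab_frame("wrist")
im=bot.grab_frame("top");cv2.imwrite("pics/top2.png",im)
for l,z in(("lever_grip",.088),("lug",.066)):
  for c in("wrist","top"):
    print(l,c,[(np.round(d["xy"]),at_z(c,d["xy"],z,i if c=="wrist" else None),round(d["conf"],2)) for d in bot.tip_of(l,c)[:2]])
print(bot.get_state()["qpos"])
cv2.imwrite("pics/crop2.png",cv2.resize(im[205:280,250:350],(800,600),interpolation=cv2.INTER_CUBIC))
E
```

```text
time: 13.92
ee_pos: [0.5982, 0.0712, 0.2127]
tool_rot: [[0.898, 0.439, 0.008], [0.439, -0.898, 0.001], [0.008, 0.002, -1.0]]
wrist_force: [-0.0, 0.3, 0.4]
gripper_width: 0.0551
gripper_force: 0.0
lever_grip wrist []
lever_grip top [(array([304., 238.]), array([0.5231, 0.0404, 0.088 ]), 0.31)]
lug wrist [(array([301., 351.]), array([0.4768, 0.0342, 0.066 ]), 0.69)]
lug top [(array([305., 258.]), array([0.4747, 0.0366, 0.066 ]), 0.72)]
[-42.6496  26.4722  43.5053 101.7407 -20.6552  60.1924 -55.5834]
```

View pics/crop2.png

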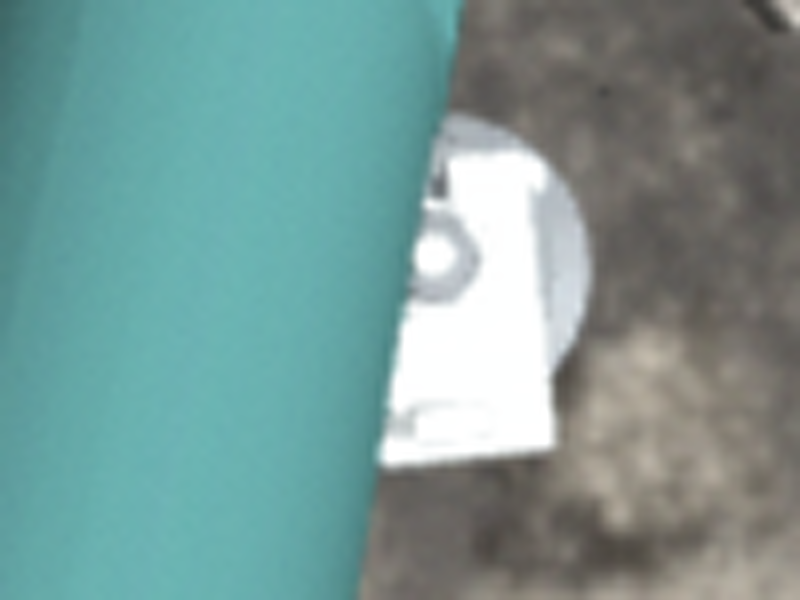

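The plate hasn't moved; its lug is at crop (453,420), i.e. top (306.6,257.5). The lever is hidden under the arm. Moving over the lug.

```bash

python3 -m creep '[{"dp":[0,0,0],"twist":[0,0,0.0558],"claw":60},{"dp":[0,0,0],"twist":[0,0,0.0558],"claw":60},{"dp":[-0.105,0.0207,0],"twist":[0,0,0],"claw":60},{"dp":[-0.105,0.0207,0],"twist":[0,0,0],"claw":60},{"dp":[-0.105,0.0207,0],"twist":[0,0,0],"claw":60},{"dp":[0,0,0],"twist":[0,0,0],"claw":60},{"dp":[0,0,0],"twist":[0,0,0],"claw":60}]' 
python3 - <<'E'
from h import *
np.set_printoptions(precision=4,suppress=True)
s=bot.get_state();i=bot.camera_info("wrist");im=bot.grab_frame("wrist");cv2.imwrite("pics/w3.png",im)
for l,z in(("lever_grip",.088),("lug",.066),("nut",0),("rest_plate",.03)):
    print(l,[(np.round(d["xy"]),at_z("wrist",d["xy"],z,i),round(d["conf"],2)) for d in bot.tip_of(l,"wrist")[:2]])
print(s["qpos"])
E
```

```text
time: 15.1
ee_pos: [0.4735, 0.0343, 0.2092]
tool_rot: [[0.994, 0.105, 0.001], [0.105, -0.994, 0.0], [0.001, 0.0, -1.0]]
wrist_force: [0.4, -0.3, -0.3]
gripper_width: 0.055
gripper_force: 0.0
lever_grip [(array([282.,  84.]), array([0.5893, 0.0775, 0.088 ]), 0.66)]
lug [(array([324., 227.]), array([0.4744, 0.0319, 0.066 ]), 0.64)]
nut [(array([321., 159.]), array([0.5293, 0.0406, 0.    ]), 0.91), (array([449.,  84.]), array([ 0.6257, -0.0837,  0.    ]), 0.69)]
rest_plate []
[-55.2147  13.0901  54.4362 118.5704 -13.097   54.3907 -77.776 ]
```

View pics/w3.png

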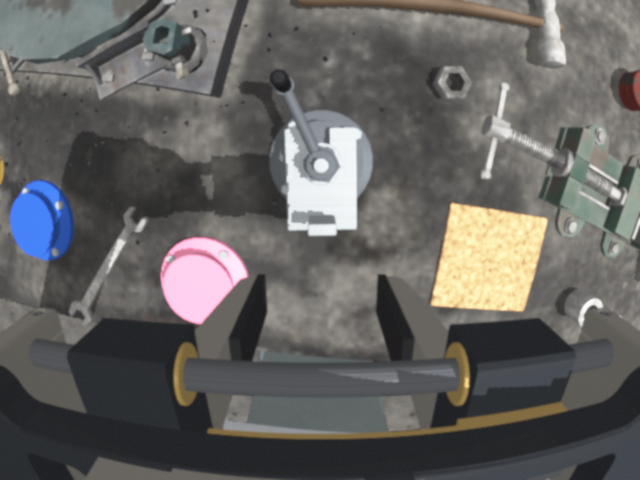

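The wrist view shows the lug at (322,225) between the finger lines, the plate edges aligned with the tool, and the lever turned to the upper left at (281,82). The mat is at (490,258). Networks give the lug at (.4744,.0319). Now I'll lower and grip it.

```bash

python3 -m creep '[{"dp":[0.0025,0.0045,0.1],"twist":[0,0,0],"claw":60},{"dp":[0,0,0.1],"twist":[0,0,0],"claw":60},{"dp":[0,0,0.1],"twist":[0,0,0],"claw":60},{"dp":[0,0,0.08],"twist":[0,0,0],"claw":60},{"dp":[0,0,0.018],"twist":[0,0,0],"claw":60},{"dp":[0,0,0],"twist":[0,0,0],"claw":60}]' 10
python3 -m creep '[{"dp":[0,0,0],"twist":[0,0,0],"claw":20},{"dp":[0,0,0],"twist":[0,0,0],"claw":20},{"dp":[0,0,0],"twist":[0,0,0],"claw":20},{"dp":[0,0,0],"twist":[0,0,0],"claw":20},{"dp":[0,0,0],"twist":[0,0,0],"claw":20},{"dp":[0,0,0],"twist":[0,0,0],"claw":20}]' 10
```

```text
time: 16.1
ee_pos: [0.4744, 0.0318, 0.0501]
tool_rot: [[0.995, 0.104, -0.0], [0.104, -0.995, -0.001], [-0.0, 0.001, -1.0]]
wrist_force: [0.3, -0.4, 0.1]
gripper_width: 0.0551
gripper_force: 0.0
time: 16.85
ee_pos: [0.4741, 0.0326, 0.0504]
tool_rot: [[0.995, 0.104, 0.0], [0.104, -0.995, 0.001], [0.0, -0.001, -1.0]]
wrist_force: [-1.8, 1.5, 6.6]
gripper_width: 0.024
gripper_force: 10.0
```

```bash

python3 -m creep '[{"dp":[0,0,-0.001],"twist":[0,0,0],"claw":20},{"dp":[0,0,0],"twist":[0,0,0],"claw":20},{"dp":[0,0,0],"twist":[0,0,0],"claw":20}]' 50; python3 f.py 30
```

```text
time: 17.23
ee_pos: [0.4741, 0.0325, 0.0504]
tool_rot: [[0.995, 0.104, 0.0], [0.104, -0.995, 0.0], [0.0, -0.0, -1.0]]
wrist_force: [-0.6, 1.5, 3.0]
gripper_width: 0.0236
gripper_force: 50.0
t 17.23 F tool [-0.5 -1.6 -3. ] pos [0.4741 0.0325 0.0504] yaw -84.0 w 0.0236
```

Now slide out along plate +x, which is tool −x, first a short way.

```bash

python3 -m creep '[{"dp":[-0.01,0,-0.0005],"twist":[0,0,0],"claw":20},{"dp":[-0.015,0,0],"twist":[0,0,0],"claw":20}]' 50 >/dev/null; python3 f.py 10 &&
python3 -m creep '[{"dp":[-0.02,0,0],"twist":[0,0,0],"claw":20},{"dp":[-0.02,0,0],"twist":[0,0,0],"claw":20}]' 50 >/dev/null; python3 f.py 10 &&
python3 -m creep '[{"dp":[-0.02,0,0],"twist":[0,0,0],"claw":20},{"dp":[-0.02,0,0],"twist":[0,0,0],"claw":20},{"dp":[-0.02,0,0],"twist":[0,0,0],"claw":20}]' 50 >/dev/null; python3 f.py 10
```

```text
t 17.48 F tool [ 0.2 -0.4  0. ] pos [0.4639 0.0306 0.0505] yaw -84.0 w 0.0232
t 17.73 F tool [-0.1  0.7 -0.8] pos [0.4473 0.0293 0.0505] yaw -84.0 w 0.0231
t 18.10 F tool [ 0.5 -0.7  1.4] pos [0.4235 0.0269 0.0505] yaw -84.0 w 0.0231
```

```bash

python3 -m creep '[{"dp":[-0.022,0,-0.003],"twist":[0,0,0],"claw":20},{"dp":[-0.022,0,-0.003],"twist":[0,0,0],"claw":20},{"dp":[0,0,-0.04],"twist":[0,0,0],"claw":20},{"dp":[0,0,-0.04],"twist":[0,0,0],"claw":20},{"dp":[-0.011,0.12,0],"twist":[0,0,0],"claw":20},{"dp":[-0.011,0.12,0],"twist":[0,0,0],"claw":20},{"dp":[-0.011,0.12,0],"twist":[0,0,0],"claw":20},{"dp":[-0.011,0.12,0],"twist":[0,0,0],"claw":20},{"dp":[0,0,0],"twist":[0,0,0],"claw":20},{"dp":[0,0,0],"twist":[0,0,0],"claw":20}]' 50
python3 - <<'E'
from h import *
np.set_printoptions(precision=4,suppress=True)
i=bot.camera_info("wrist");im=bot.grab_frame("wrist");cv2.imwrite("pics/w4.png",im);print(bot.get_state()["qpos"])
im=bot.grab_frame("scene");cv2.imwrite("pics/s4.png",cv2.resize(im[180:430,200:500],(720,600)))
E
```

```text
time: 19.35
ee_pos: [0.4085, -0.1672, 0.0847]
tool_rot: [[0.995, 0.104, -0.001], [0.104, -0.995, 0.001], [-0.001, -0.001, -1.0]]
wrist_force: [0.3, -0.1, -1.7]
gripper_width: 0.0236
gripper_force: 50.0
[-21.0438  23.6646  46.7532 128.1475 -27.9778  38.6275 -38.2048]
```

View pics/s4.png

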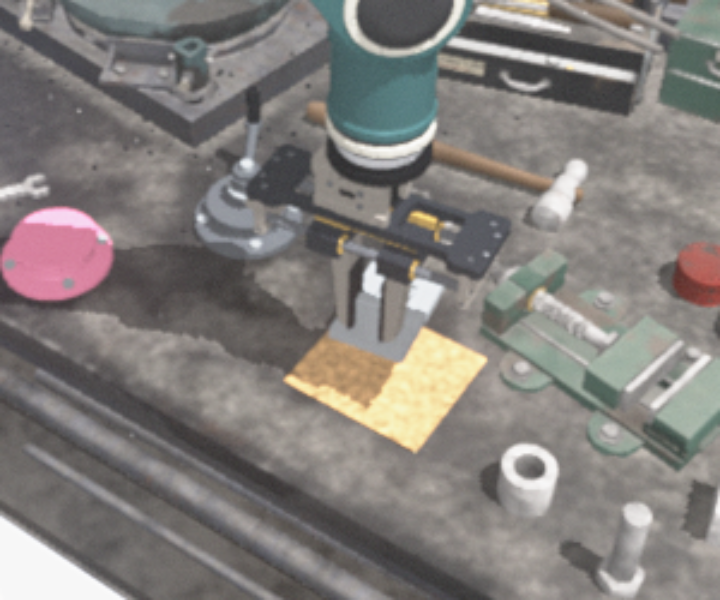

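View pics/w4.png

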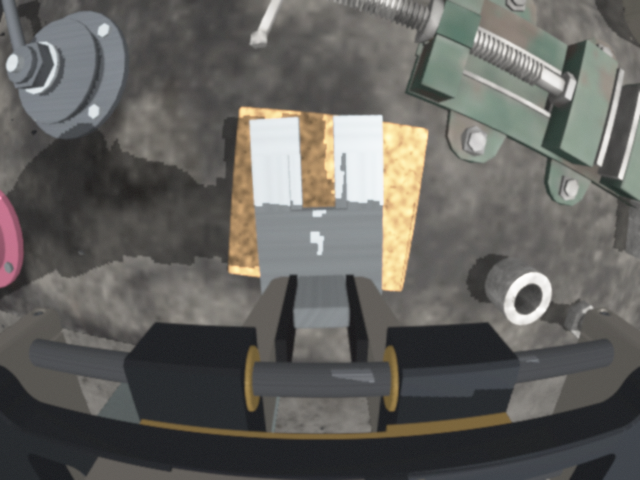

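The plate hangs level over the mat: in the wrist view it spans (255–382, 115–325), and the mat spans (230–428, 107–292). The computed middle is (.446,−.163) against the mat centre at (.441,−.165). Now I'll lower it and feel for contact.

```bash

python3 -m creep '[{"dp":[0,0,0.05],"twist":[0,0,0],"claw":20},{"dp":[0,0,0.05],"twist":[0,0,0],"claw":20},{"dp":[0,0,0.03],"twist":[0,0,0],"claw":20},{"dp":[0,0,0.01],"twist":[0,0,0],"claw":20},{"dp":[0,0,0],"twist":[0,0,0],"claw":20}]' 50 >/dev/null; python3 f.py 30
python3 -m creep '[{"dp":[0,0,0.005],"twist":[0,0,0],"claw":20},{"dp":[0,0,0],"twist":[0,0,0],"claw":20}]' 50 >/dev/null; python3 f.py 30
python3 -m creep '[{"dp":[0,0,0.004],"twist":[0,0,0],"claw":20},{"dp":[0,0,0],"twist":[0,0,0],"claw":20}]' 50 >/dev/null; python3 f.py 30
```

```text
t 20.07 F tool [-0.2 -0.3  2.1] pos [ 0.4093 -0.1675  0.0291] yaw -84.0 w 0.0232
t 20.32 F tool [-0.4  0.   2. ] pos [ 0.4095 -0.1677  0.0272] yaw -84.0 w 0.0237
t 20.57 F tool [ 0.6 -0.   2.3] pos [ 0.4092 -0.1677  0.0253] yaw -84.0 w 0.0235
```

```bash

python3 -m creep '[{"dp":[0,0,0.003],"twist":[0,0,0],"claw":20},{"dp":[0,0,0],"twist":[0,0,0],"claw":20}]' 50 >/dev/null; python3 f.py 30
python3 -m creep '[{"dp":[0,0,0.003],"twist":[0,0,0],"claw":20},{"dp":[0,0,0],"twist":[0,0,0],"claw":20}]' 50 >/dev/null; python3 f.py 30
```

```text
t 20.82 F tool [-1.4 -0.2 -4.5] pos [ 0.4093 -0.1677  0.0244] yaw -84.0 w 0.0230
t 21.07 F tool [ -5.6  -3.8 -25.2] pos [ 0.4093 -0.1677  0.0244] yaw -84.1 w 0.0231
```

It's down on the mat. Ease off, open and rise.

```bash

python3 -m creep '[{"dp":[0,0,-0.003],"twist":[0,0,0],"claw":20},{"dp":[0,0,0],"twist":[0,0,0],"claw":20},{"dp":[0,0,0],"twist":[0,0,0],"claw":55},{"dp":[0,0,0],"twist":[0,0,0],"claw":55},{"dp":[0,0,0],"twist":[0,0,0],"claw":55},{"dp":[0,0,0],"twist":[0,0,0],"claw":55},{"dp":[0,0,-0.05],"twist":[0,0,0],"claw":55},{"dp":[0,0,-0.12],"twist":[0,0,0],"claw":55},{"dp":[0,0,-0.12],"twist":[0,0,0],"claw":55},{"dp":[0,0,-0.12],"twist":[0,0,0],"claw":55}]' 20
python3 -m creep '[{"dp":[0,0,0],"twist":[0,0,0],"claw":55},{"dp":[0,0,0],"twist":[0,0,0],"claw":55},{"dp":[0,0,0],"twist":[0,0,0],"claw":55}]'
python3 - <<'E'
from h import *
np.set_printoptions(precision=4,suppress=True)
i=bot.camera_info("wrist");a=bot.grab_frame("wrist");b=bot.grab_frame("scene")
for l,z,c in(("plate_mid",.009,"wrist"),("lug",.04,"wrist"),("plate_mid",.009,"scene"),("lug",.04,"scene"),("lever_grip",.088,"scene")):
    print(l,c,[(np.round(d["xy"]),at_z(c,d["xy"],z,i if c=="wrist" else None),round(d["conf"],2)) for d in bot.tip_of(l,c)[:2]])
cv2.imwrite("pics/end.png",np.hstack([cv2.resize(a,(400,300)),cv2.resize(b[180:405,200:500],(400,300))]))
E
```

```text
time: 22.32
ee_pos: [0.4089, -0.1677, 0.1894]
tool_rot: [[0.995, 0.104, -0.001], [0.104, -0.995, -0.0], [-0.001, 0.0, -1.0]]
wrist_force: [0.6, 0.2, 0.2]
gripper_width: 0.0501
gripper_force: 0.0
time: 22.7
ee_pos: [0.4083, -0.1674, 0.1871]
tool_rot: [[0.995, 0.104, -0.002], [0.104, -0.995, -0.0], [-0.002, -0.0, -1.0]]
wrist_force: [0.2, -0.8, 0.6]
gripper_width: 0.0504
gripper_force: 0.0
plate_mid wrist []
lug wrist [(array([323., 222.]), array([ 0.412 , -0.1685,  0.04  ]), 0.57)]
plate_mid scene [(array([362., 330.]), array([ 0.443 , -0.1649,  0.009 ]), 0.71)]
lug scene [(array([357., 332.]), array([ 0.4096, -0.1718,  0.04  ]), 0.85)]
lever_grip scene [(array([304., 223.]), array([0.5861, 0.0812, 0.088 ]), 0.59)]
```

View pics/end.png

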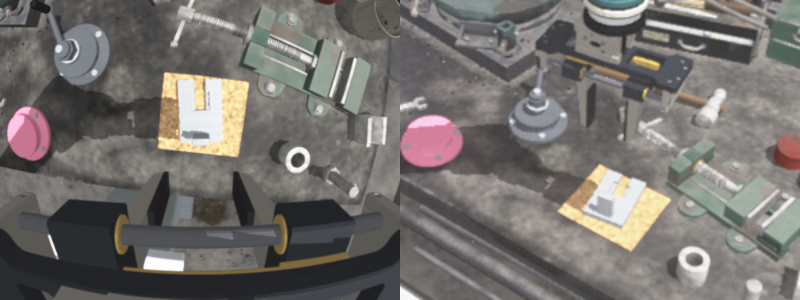

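The plate lies flat, lug up, on the mat: (200,112) in the left half, (610,198) in the right. Its middle measures (.443,−.165) against the mat centre at (.441,−.165). The lever is still at the stop, and the bystanders look untouched.

```bash
python3 -c "
from cell import bot
print(bot.hand_in())"
```

```text
the job is handed in; nothing more can be done
None
```

I turned the nut clockwise to its felt stop (about 1.4 rad, 11 N at most in my readings), slid the plate out and laid it flat, lug up, about 2 mm from the mat's centre, then handed the job in at about 23 s; no verdict came back.

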